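# Balance a pusher arm and stow it on its sloping rest

## Task

The bottle pusher arm is off the line and must be stowed. Its tube dents, so grip it with about 60 N, no more, and lift it near its balance point: find that with small trial lifts, setting it down and shifting the grip, until it hangs level well clear of the bench; never let it dip steeply on the way to the rest. Lay it gently into both forks of the sloping rest, blue head uppermost and against the upper fork, let go, then swing the red keeper fully across the tube; leave the bottles alone.

Things in the scene. Friction and masses are not known exactly. Their poses are not given: they have to be found in the camera images.
- bar_mid (a point): On the loose pusher arm, on the axis of its polished slippery tube, 42 mm over the bench as it lies; x along the tube to the blue head, z up. Tube 20 diameter; bare from x = -140 to +155 mm. Yellow counterweight 40 x 40 x 56 high at x = -160. Arm 0.5 to 1 kg; the end weights differ each time and cannot be seen: it balances somewhere from x = -5 to +110. Held off balance, it turns in the fingers.
- head_mid (a point): Centre of the blue head fixed on the end of the same arm: block 50 x 50 x 56 mm high with a black face, 180 mm from bar_mid along its x and 14 mm lower; its shoulder towards the tube is 25 mm from this point. The undersides of head and counterweight stand on the bench.
- cradle: Fixed sloping rest. Origin on the line of its fork floors; x up the 30 degree slope (rises away from the robot), z square to it. White forks at x = -115 and +141 mm, 12 thick, slot 28 wide at the floor z = 0, flared from z = 22 to 41. Tube lies on the floors along x, head above the upper fork; let go it slides down till its shoulder meets that fork (bar_mid at x = -8, z = 10).
- keeper_post (a point): Middle of the red upright post (16 diameter, 40 mm tall, square to the slope) near the tip of the keeper, a flat red arm 22 wide, 6 thick, its underside at cradle z = 24. Keeper pivots at cradle x = -60, y = -50 mm; post 70 mm from the pivot, this point at cradle z = 50.
- keeper (a joint): Keeper angle, rad: 0 = fully across the tube, arm pointing along cradle +y (a stop); grows anticlockwise seen from above, 1.57 = pointing down the slope (cradle -x); stop at 2.3. Light friction, about 1 N at the post; stays where left.
- bottle0_mid (a point): Centre of a small loose amber bottle with white cap, 34 mm diameter, 75 mm tall, 80 g, standing; bystander.
- bottle1_mid (a point): Centre of a small loose amber bottle with white cap, 34 mm diameter, 75 mm tall, 80 g, standing; bystander.
- bottle2_mid (a point): Centre of a small loose amber bottle with white cap, 34 mm diameter, 75 mm tall, 80 g, standing; bystander.

How it is judged:
By the outcome, as a careful person would: the job done as asked, in the order asked, and still so for the second after the job is handed in, with the robot touching nothing.
It also fails if it takes over 72 s, if anything falls off the work surface, if the arm or the gripper's body presses on something with over 40 N, if the wrist force passes 120 N, or if a joint passes its speed limit or range.

## Robot

A 6-joint arm with a two-finger parallel gripper is mounted at the origin on the work surface. World frame = base frame: x ahead of the robot, y to its left, z up, the work surface at z = 0. Lengths are in mm, angles in rad, forces in N, time in s.
With the tool pointing down it reaches from about 350 to 875 mm from the base axis. Payload 15.5 kg.
Tool frame: the origin (TCP) lies at the very end of the fingers, on their centre line; the grasp point (between the pads) lies behind it (r.grip_point_offset is the z of the grasp point in the tool frame, in mm); z points along the fingers, y is the line along which they close (so a half turn about z gives the same grasp; the last joint's range is limited). The gripper opens to 85 mm and grips with 20 to 120 N. Pads are 22 mm wide; open, the fingers measure 114 mm over their backs; the gripper's body (76 mm by 85 mm) begins 54 mm behind the grasp point. The pads swing forward as they close: fully open they stand 13 mm farther back than shut.
Start: joints at [1.194, 0.494, 1.345, -0, 1.302, -0.096], TCP at [173.798, 600.35, 231.277] pointing down, gripper open.
Joint ranges: [-2.91, 2.91], [-0.82, 2.16], [0.22, 2.67], [-1.22, 4.37], [0.12, 2.79], [-3.08, 3.08]. Speed limits (rad/s): [1.89, 1.89, 2.57, 3.01, 3.01, 3.01].

## Interface

Orientations are given as a unit quaternion [x, y, z, w].
In Python, from rig import r gives the robot as it stands.
- The arm moves only by the shell command python3 -m creep 'ROWS' [FORCE]. ROWS is JSON, a list of rows, each a list of 7 numbers: the opening in per cent of the stroke, from 0 (shut) to 100 (fully open), then the shift along the tool's x, y, z in cm, then the turn, a rotation vector about the tool's x, y, z in rad. A call has 1 to 5 rows; each row is the pose to reach, as a shift and turn from the pose commanded when the call began, along the tool's axes at that moment; what a row does not reach only later rows make up. A row lasts 1/12 s, in which the tool goes at most 41.7 mm and 7.16 degrees, less where a joint would pass 70% of its speed; a pose out of reach is approached as far as the arm can. A call with a gripper value outside its range is refused whole. The fingers move at their own pace and stop on an object; FORCE is the grip in N (left out, the last holds). Time passes only in rows, so rows that repeat a pose let the fingers close. It gives the time, the measured TCP pose, the force, the opening and the grip force at its end, in the units of the state.
- r.sense(): the state, without advancing time (a new reading comes with each control period).
- r.read_camera(name): name is "scene" or "top" or "wrist"; returns the picture (420x560x3 uint8, red, green, blue); there is no depth.
- r.camera_info(name): a dict with "fov_y" (degrees; the focal length in pixels is half the picture's height over the tangent of half this angle, whatever the lens; pixels are square), "cx", "cy" (the principal point, pixels), "T" (4x4, takes a point from camera to world coordinates); the wrist camera has in their place "hand_eye" (4x4, takes a point from camera to tool coordinates, whose origin is the TCP and whose axes are the flange's). Camera axes: x right, y down, z forward; pixel columns grow to the right and rows downward; lengths in mm; the calibration is good to about 2 mm. A picture is of the moment at which its call begins: read the wrist's pose just before it. camera_info takes no time and is no camera call.
- r.close_job(): hands the job in; it is judged then, once.
The state is a dict: "time": time; "joint_pos": joint angles; "joint_vel": joint speeds; "joint_efforts": joint torques, N m; "tool_pos": TCP position; "ee_rot": TCP orientation; "wrist_force": force on the tool from outside, world axes, zero at the start; "wrist_torque": the same for the moment, N m; "width": opening from 0.0 (shut) to 1.0 (fully open); "finger_force": force on a finger pad.
Only numpy, scipy, OpenCV 4.12 (cv2) and the standard library are available. Lean on these libraries where they do the work, as an engineer would, in place of code of your own. Each camera call takes 0.05 s, during which the arm holds its last target. There are 200 camera calls.

## Working session

There is one attempt and no reset: what is moved stays moved. The work goes in short steps, Python scripts to look and compute and a shell command to move; the robot and the scene stay as the last step left them, time stands still between calls to the robot, and variables do not carry over. Pictures are saved under pics/ and viewed, at most 10 in all, crops included, and the job is handed in when it is done.

```bash
mkdir -p pics
python3 - <<'E'
from rig import r
import cv2
s=r.sense();print(s['tool_pos'],s['ee_rot'],s['wrist_force'],s['time'],s['width'],r.grip_point_offset)
for n in("scene","top"):
    cv2.imwrite(f"pics/{n}0.png",r.read_camera(n)[:,:,::-1]);print(n,r.camera_info(n))
print(r.camera_info("wrist"))
E
```

```text
[173.67078331 600.0075188  230.69523406] [ 1.40415421e-01  9.90092487e-01 -5.98690948e-04 -1.35694940e-04] [-0.00156259  0.16556204 -0.44800987] 0.0 1.00136926886129 -18.700000000000003
scene {'fov_y': 53.60019442220696, 'cx': 278.91510271435016, 'cy': 213.31512241493317, 'T': array([[ 7.25923723e-01,  4.69081770e-01, -5.02988112e-01,
         1.00018430e+03],
       [ 6.87746588e-01, -5.01752112e-01,  5.24642210e-01,
        -3.61253433e+02],
       [-6.27525072e-03, -7.26778584e-01, -6.86843148e-01,
         7.05533728e+02],
       [ 0.00000000e+00,  0.00000000e+00,  0.00000000e+00,
         1.00000000e+00]])}
top {'fov_y': 50.442280608449856, 'cx': 280.1189590704309, 'cy': 211.59515940287653, 'T': array([[ 1.01280643e-02, -9.82225267e-01,  1.87432514e-01,
         4.03834877e+02],
       [-9.99649386e-01, -1.45315488e-02, -2.21345866e-02,
         6.67197530e+01],
       [ 2.44648349e-02, -1.87142617e-01, -9.82028061e-01,
         1.01956977e+03],
       [ 0.00000000e+00,  0.00000000e+00,  0.00000000e+00,
         1.00000000e+00]])}
{'fov_y': 64.64865514830306, 'cx': 280.92728383764074, 'cy': 212.56164672865717, 'hand_eye': array([[-1.21801688e-03, -9.51831825e-01, -3.06618157e-01,
         7.87566807e+01],
       [ 9.99999145e-01, -1.30502304e-03,  7.87514231e-05,
        -1.10529554e+00],
       [-4.75101868e-04, -3.06617799e-01,  9.51832601e-01,
        -1.42856267e+02],
       [ 0.00000000e+00,  0.00000000e+00,  0.00000000e+00,
         1.00000000e+00]])}
```

```bash
ls; python3 -c "
import cv2,numpy as np
"
```

```text
pics
```

View pics/scene0.png

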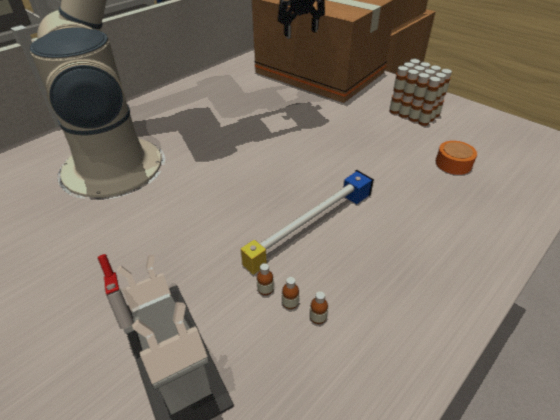

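View pics/top0.png

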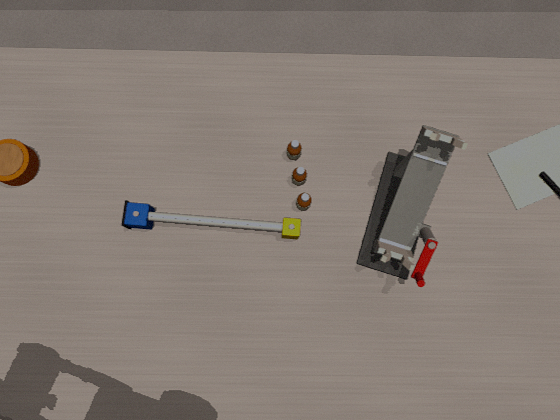

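The scene view shows the arm with the yellow weight at about (255,257) and the blue head at (358,187). The rest is at lower left, with the red keeper at (112,285). In the top view the head is at (138,215), the counterweight at (291,228) and the rest around (405,205), with its upper fork at (438,137).

Run:
```python
import cv2,numpy as np
t=cv2.imread("pics/top0.png");s=cv2.imread("pics/scene0.png")
a=cv2.resize(t[115:295,350:475],None,fx=3.2,fy=3.2,interpolation=cv2.INTER_CUBIC)
b=cv2.resize(s[240:420,90:215],None,fx=3.2,fy=3.2,interpolation=cv2.INTER_CUBIC)
cv2.imwrite("pics/c1.png",np.hstack([a,b]))
```

```text
(no output)
```

View pics/c1.png

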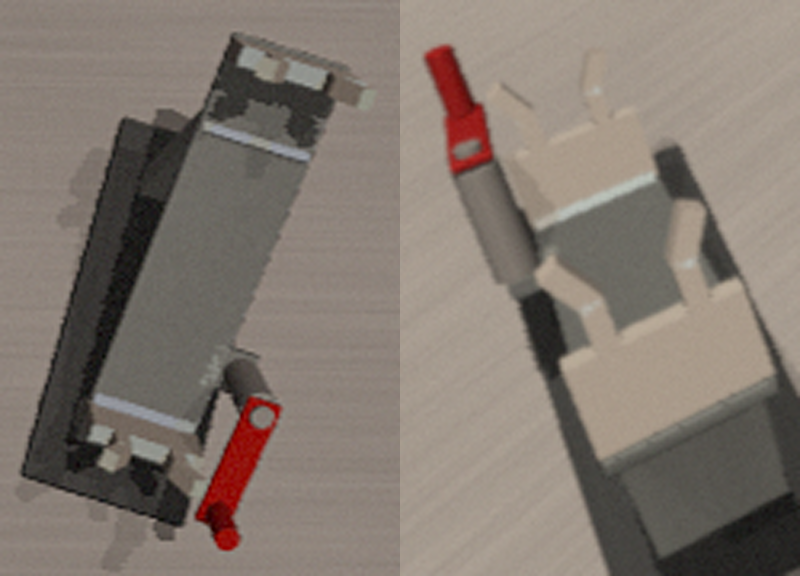

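The crop shows the keeper pivot at top-view px (432,245) and scene px (111,287). The post tip is at top (421.6,283) and scene (102,256), and the keeper points roughly down the slope. The fork prong tips are visible in both views.

```bash
cat > h.py <<'E'
import numpy as np,cv2
from scipy.spatial.transform import Rotation as R
from scipy.optimize import least_squares
from rig import r
def K(c):
    f=210/np.tan(np.radians(c['fov_y']/2));return f
def proj(n,P,T=None):
    c=r.camera_info(n)
    if T is None:T=c['T'] if n!='wrist' else None
    p=(np.asarray(P)-T[:3,3])@T[:3,:3];f=K(c)
    return np.c_[f*p[:,0]/p[:,2]+c['cx'],f*p[:,1]/p[:,2]+c['cy']]
def ray(n,uv,z,T=None):
    c=r.camera_info(n);T=c['T'] if T is None else T;f=K(c)
    d=T[:3,:3]@[(uv[0]-c['cx'])/f,(uv[1]-c['cy'])/f,1]
    return T[:3,3]+d*(z-T[2,3])/d[2]
def tool(s):
    T=np.eye(4);T[:3,:3]=R.from_quat(s['ee_rot']).as_matrix();T[:3,3]=s['tool_pos'];return T
def wristT(s): return tool(s)@r.camera_info('wrist')['hand_eye']
def crad(p): # x,y,z,yaw -> R,t
    return R.from_euler('ZY',[p[3],-np.pi/6]).as_matrix(),np.array(p[:3])
def cpts(p,L):
    A,t=crad(p);return np.asarray(L)@A.T+t
E
python3 - <<'E'
from h import *
for n,h,c in(('top',(137,213),(291,226.5)),('scene',(358,180.5),(253.5,248))):
    H=ray(n,h,56);C=ray(n,c,56);print(n,H,C,np.linalg.norm(H-C),'mid',C+(H-C)*160/340)
for b in((295,143),(300,170),(304.5,196)):print('bottle cap',ray('top',b,75))
fx=lambda n,x,y:(350+x/3.2,115+y/3.2) if n=='top' else (90+x/3.2,240+y/3.2)
obs=[('top','piv',263,416),('scene','piv',67,150),('top','post',229,538),('scene','post',38,50),
('scene','u-',143,265),('scene','u+',290,207),('scene','l-',93,88),('scene','l+',195,53),('top','u-',368,95),('top','u+',265,70),('top','l-',192,480),('top','l+',113,462)]
def pts(q):
    a=q[4];w=q[5]
    return dict(zip(['piv','post','u-','u+','l-','l+'],cpts(q,[[-60,-50,30],[-60-70*np.sin(a),-50+70*np.cos(a),70],[141,-w,41],[141,w,41],[-115,-w,41],[-115,w,41]])))
def res(q):
    P=pts(q);return np.concatenate([proj(n,[P[k]])[0]-fx(n,x,y) for n,k,x,y in obs])
s=least_squares(res,[400,-80,80,-.28,1.57,25],loss='soft_l1')
print(s.x.round(3));print(s.fun.reshape(-1,2).round(1)) 
for o,e in zip(obs,res(s.x).reshape(-1,2).round(1)):print(o[:2],e)
E
```

```text
top [580.00294769 357.31937765  56.        ] [554.89730657  20.85060048  56.        ] 337.40410670618036 mid [566.71172592 179.18884856  56.        ]
scene [586.24168345 354.61706271  56.        ] [558.32294818  21.92698943  56.        ] 333.85946239737723 mid [571.46117654 178.48702391  56.        ]
bottle cap [739.93191626  13.894454    75.        ]
bottle cap [677.87021139   2.6473314   75.        ]
bottle cap [619.42812923  -7.2561219   75.        ]Traceback (most recent call last):
  File "<stdin>", line 13, in <module>
    return func(*args, **kwargs)
    result = trf(vector_fun.fun, vector_fun.jac, x0, f0, J0, lb, ub, ftol, xtol,
                 gtol, max_nfev, x_scale, loss_function, tr_solver,
                 tr_options.copy(), verbose, callback=callback_wrapped)
    return trf_no_bounds(
        fun, jac, x0, f0, J0, ftol, xtol, gtol, max_nfev, x_scale,
        loss_function, tr_solver, tr_options, verbose, callback=callback)
    J = jac(x)
    self._update_jac()
    ~~~~~~~~~~~~~~~~^^
    self.J = self.jac_wrapped(xp_copy(self.x), f0=self.f)
             ~~~~~~~~~~~~~~~~
[... 342 characters left out ...]
^^^^
                             use_one_sided, method,
                             ^^^^^^^^^^^^^^^^^^^^^^
                             mf)
                             ^^^
    df = [f_eval - f0 for f_eval in f_evals]
                                    ^^^^^^^
    f = np.atleast_1d(self.fun(x, *self.args, **self.kwargs))
                      ~~~~~~~~^^^^^^^^^^^^^^^^^^^^^^^^^^^^^^
    return np.atleast_1d(self.fun(x))
                         ~~~~~~~~^^^
    return self.f(x, *self.args, **self.kwargs)
           ~~~~~~^^^^^^^^^^^^^^^^^^^^^^^^^^^^^^
  File "<stdin>", line 12, in res
  File "h.py", line 8, in proj
    c=r.camera_info(n)
ValueError: time passes only in moves, steps and waits
```

```bash
python3 - <<'E'
s=open('h.py').read().replace("def K(c)","CI={n:r.camera_info(n) for n in('scene','top','wrist')}\ndef K(c)").replace("c=r.camera_info(n)","c=CI[n]").replace("r.camera_info('wrist')","CI['wrist']")
open('h.py','w').write(s)
E
cat > fit.py <<'E'
from h import *
fx=lambda n,x,y:(350+x/3.2,115+y/3.2) if n=='top' else (90+x/3.2,240+y/3.2)
obs=[('top','piv',263,416),('scene','piv',67,150),('top','post',229,538),('scene','post',38,50),
('scene','u-',143,265),('scene','u+',290,207),('scene','l-',93,88),('scene','l+',195,53),('top','u-',368,95),('top','u+',265,70),('top','l-',192,480),('top','l+',113,462)]
def pts(q):
    a=q[4];w=q[5]
    return dict(zip(['piv','post','u-','u+','l-','l+'],cpts(q,[[-60,-50,30],[-60-70*np.sin(a),-50+70*np.cos(a),70],[141,-w,41],[141,w,41],[-115,-w,41],[-115,w,41]])))
def res(q):
    P=pts(q);return np.concatenate([proj(n,[P[k]])[0]-fx(n,x,y) for n,k,x,y in obs])
if __name__=='__main__':
    s=least_squares(res,[400,-80,80,-.28,1.57,25],loss='soft_l1')
    print(s.x.round(3))
    for o,e in zip(obs,res(s.x).reshape(-1,2).round(1)):print(o[:2],e)
E
python3 fit.py
```

```text
[ 587.532 -225.235  149.508   49.967  413.859   28.435]
('top', 'piv') [-1.1 -0.6]
('scene', 'piv') [-0.5  0.4]
('top', 'post') [ -0.1 -62.8]
('scene', 'post') [32.   7.1]
('scene', 'u-') [0.1 0.2]
('scene', 'u+') [-1.8 -0.9]
('scene', 'l-') [-0.5 -0.2]
('scene', 'l+') [-1.1 -1.2]
('top', 'u-') [-1.4  1. ]
('top', 'u+') [ 0.6 -0.5]
('top', 'l-') [1.1 2.3]
('top', 'l+') [-1.5 -0.8]
```

```bash
sed -i 's/\[400,-80,80,-.28,1.57,25\]/[587,-225,149,-.3,1.7,28]/' fit.py; python3 fit.py
python3 - <<'E'
from h import *
# wrist view above arm middle: grasp pose details
H=np.array([582,356,56]);C=np.array([556,21.2,56])
d=(H-C)/np.linalg.norm(H-C);print('bar dir',np.degrees(np.arctan2(d[1],d[0])))
s=r.sense();T=tool(s);print(s['time'],T.round(3))
E
```

```text
[ 5.88525e+02 -2.25179e+02  1.49417e+02 -3.00000e-01  1.56100e+00
  2.85800e+01]
('top', 'piv') [-1.3 -1.1]
('scene', 'piv') [-0.1  0.7]
('top', 'post') [-1.  -0.2]
('scene', 'post') [-1.2 -0.3]
('scene', 'u-') [0.4 0.8]
('scene', 'u+') [-1.3 -0.5]
('scene', 'l-') [-0.1  0.1]
('scene', 'l+') [-0.6 -1. ]
('top', 'u-') [-1.4  0.6]
('top', 'u+') [ 0.5 -1. ]
('top', 'l-') [1.  1.8]
('top', 'l+') [-1.7 -1.3]
bar dir 85.55941942533596
0.1 [[-9.61000e-01  2.78000e-01 -0.00000e+00  1.73659e+02]
 [ 2.78000e-01  9.61000e-01 -1.00000e-03  6.00047e+02]
 [ 0.00000e+00 -1.00000e-03 -1.00000e+00  2.30744e+02]
 [ 0.00000e+00  0.00000e+00  0.00000e+00  1.00000e+00]]
```

```bash
cat >> h.py <<'E'
CR=[588.5,-225.2,149.4,-.30]
def orient(yaw,pitch=0): # tool x heading yaw(rad), raised by pitch; z down
    return R.from_euler('ZY',[yaw,-pitch]).as_matrix()@np.diag([1,-1,-1])
def rel(pos,yaw,pitch=0):
    s=r.sense();T=tool(s)
    d=T[:3,:3].T@(np.array(pos)-T[:3,3])/10
    v=R.from_matrix(T[:3,:3].T@orient(yaw,pitch)).as_rotvec()
    print('t',s['time'],'rel',d.round(2),v.round(3),'rows',max(np.linalg.norm(d)/4.17,np.degrees(np.linalg.norm(v))/7.16).round(1))
E
python3 - <<'E'
from h import *
from fit import fx
# deck depth: triangulate lower white line
A,t=crad(CR)
for nm,a,b in(('low',(147,415),(197,200)),):
    P=least_squares(lambda p:np.concatenate([proj('top',[p])[0]-fx('top',*a),proj('scene',[p])[0]-fx('scene',*b)]),t).x
    print(nm,P,(P-t)@A, proj('top',[P])[0]-fx('top',*a))
rel([573,228,200],1.493)
E
```

```text
low [ 519.07812266 -204.64338532   60.18690024] [-107.30345282   -0.87708344  -41.06273695] [-1.35626474 -0.77625059]
t 0.1 rel [-48.7  -24.63   3.1 ] [-1.000e-03  1.000e-03  1.367e+00] rows 13.1
```

```bash
python3 -m creep '[[100,-48.7,-24.6,3.1,0,0,1.367],[100,-48.7,-24.6,3.1,0,0,1.367],[100,-48.7,-24.6,3.1,0,0,1.367],[100,-48.7,-24.6,3.1,0,0,1.367],[100,-48.7,-24.6,3.1,0,0,1.367]]' 60; python3 -c "
from h import *
rel([573,228,200],1.493)"
```

```text
time: 0.52
tool_pos: [326.9, 457.0, 219.2]
ee_rot: [0.441, 0.898, -0.0, -0.0]
wrist_force: [0.6, 0.6, -0.2]
width: 0.999
finger_force: 0.0
t 0.5167 rel [-33.17   5.45   1.92] [-0.     0.     0.736] rows 8.1
```

```bash
python3 -m creep '[[100,-33.2,5.5,1.9,0,0,0.736],[100,-33.2,5.5,1.9,0,0,0.736],[100,-33.2,5.5,1.9,0,0,0.736],[100,-33.2,5.5,1.9,0,0,0.736],[100,-33.2,5.5,1.9,0,0,0.736]]'; python3 -c "
from h import *
rel([573,228,200],1.493)"
```

```text
time: 0.93
tool_pos: [480.4, 316.2, 207.5]
ee_rot: [0.695, 0.719, -0.0, -0.0]
wrist_force: [-0.1, 1.0, 0.6]
width: 1.0
finger_force: 0.0
t 0.9333 rel [-9.12  8.97  0.74] [-0.     0.     0.111] rows 3.1
```

```bash
python3 -m creep '[[100,-9.1,9,0.7,0,0,0.111],[100,-9.1,9,0.7,0,0,0.111],[100,-9.1,9,0.7,0,0,0.111],[100,-9.1,9,0.7,0,0,0.111],[100,-9.1,9,0.7,0,0,0.111]]'
python3 - <<'E'
from h import *
s=r.sense();print(s['tool_pos'],s['wrist_force'],s['wrist_torque'],s['joint_pos'])
im=r.read_camera('wrist')[:,:,::-1].copy();cv2.imwrite('pics/w1.png',im)
T=wristT(s)
H=np.array([583,356,56]);C=np.array([556.6,21.4,56]);d=(H-C)/np.linalg.norm(H-C);m=C+d*160
print(proj('wrist',[H,m+d*150-[0,0,14],m+d*60-[0,0,14],C],T).round())
E
```

```text
time: 1.35
tool_pos: [574.1, 228.6, 200.0]
ee_rot: [0.733, 0.68, -0.0, -0.0]
wrist_force: [-0.0, 1.2, -0.4]
width: 0.996
finger_force: 0.0
[574.08642203 228.58784086 199.98261423] [-0.018382    1.18199344 -0.41177447] [0.01944962 0.01829305 0.01318791] [ 2.82413114e-01  5.14018579e-01  1.40190452e+00 -1.59815601e-04
  1.22636885e+00  3.57754073e-01]
[[281.  38.]
 [281.  75.]
 [280. 180.]
 [280. 382.]]
```

View pics/w1.png

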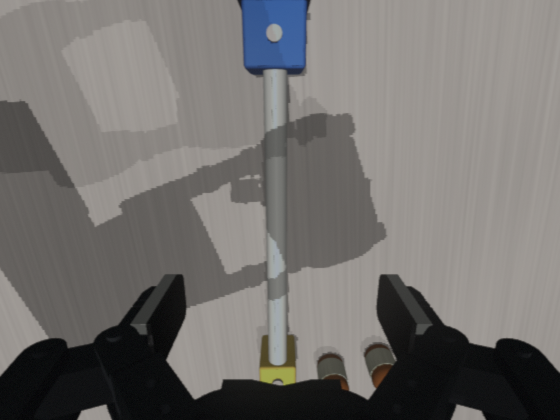

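The wrist view shows the tube upright in the image at column about 276, with the head dot at (274.5,32), the counterweight dot at (278,383) and both fingers straddling the tube.

Run:
```python
from h import *
s=r.sense();T=wristT(s)
H=ray('wrist',(274.5,32),56,T);C=ray('wrist',(278,383),56,T);d=(H-C)/np.linalg.norm(H-C)
a=ray('wrist',(275.5,80),50,T);b=ray('wrist',(277.5,330),50,T);e=(a-b)/np.linalg.norm(a-b)
print(H,C,np.linalg.norm(H-C),np.arctan2(d[1],d[0]),np.arctan2(e[1],e[0]),a,b)
m=(H-d*180+C+d*160)/2;print('mid',m);g=m+d*50;g[2]=42-18.7;print(g)
rel(g,np.arctan2(d[1],d[0]))
```

```text
[577.08038297 361.74831219  56.        ] [553.26901746  20.83333575  56.        ] 341.74552270098434 1.5010641069674646 1.4994284453388804 [575.0204968  327.67710509  50.        ] [557.64185865  84.58283813  50.        ]
mid [564.47794301 181.31512703  56.        ]
[567.96172903 231.19361172  23.3       ]
t 1.4 rel [ 0.1  -0.47 17.69] [-0.001  0.    -0.004] rows 4.2
```

```bash
python3 -m creep '[[100,0.1,-0.45,4,0,0,0],[100,0.1,-0.45,8,0,0,0],[100,0.1,-0.45,12,0,0,0],[60,0.1,-0.45,15,0,0,0],[50,0.1,-0.45,16.5,0,0,0]]' 60 && python3 -m creep '[[50,0,0,1.2,0,0,0],[20,0,0,1.2,0,0,0],[0,0,0,1.2,0,0,0],[0,0,0,1.2,0,0,0],[0,0,0,1.2,0,0,0]]' 60 && python3 -m creep '[[0,0,0,0,0,0,0],[0,0,0,0,0,0,0],[0,0,0,0,0,0,0]]' 60; python3 -c "
from h import *
s=r.sense();print(s['tool_pos'],s['wrist_force'],s['wrist_torque'],s['width'],s['finger_force'])"
```

```text
time: 1.82
tool_pos: [565.0, 232.7, 32.1]
ee_rot: [0.731, 0.682, -0.002, -0.001]
wrist_force: [0.2, 0.4, 0.9]
width: 0.75
finger_force: 0.0
time: 2.23
tool_pos: [568.8, 232.3, 24.9]
ee_rot: [0.732, 0.681, 0.001, 0.0]
wrist_force: [-0.1, 0.4, -5.2]
width: 0.216
finger_force: 58.7
time: 2.48
tool_pos: [569.1, 232.3, 24.7]
ee_rot: [0.732, 0.681, 0.001, 0.0]
wrist_force: [1.4, 4.4, 6.8]
width: 0.215
finger_force: 60.0
[569.10679075 232.30733933  24.66658196] [1.44628299 4.37324812 6.80930745] [0.67478169 0.11255169 0.00087393] 0.21529217119241525 59.96599853038788
```

```bash
cat > q.py <<'E'
from h import *
s=r.sense();T=tool(s);f=np.array(s['wrist_force']);m=np.array(s['wrist_torque'])
print(round(s['time'],2),'pos',s['tool_pos'].round(1),'F',f.round(2),'Fty',(T[:3,:3].T@f).round(2),'M tool',(T[:3,:3].T@m).round(3),'grip',round(s['finger_force'],1))
E
python3 -m creep '[[0,0,0,-0.2,0,0,0],[0,0,0,-0.4,0,0,0],[0,0,0,-0.6,0,0,0],[0,0,0,-0.6,0,0,0],[0,0,0,-0.6,0,0,0]]'>/dev/null;python3 q.py;python3 -m creep '[[0,0,0,0,0,0,0],[0,0,0,0,0,0,0],[0,0,0,0,0,0,0]]'>/dev/null;python3 q.py;python3 -m creep '[[0,0,0,-0.2,0,0,0],[0,0,0,-0.4,0,0,0],[0,0,0,-0.4,0,0,0],[0,0,0,-0.4,0,0,0],[0,0,0,-0.4,0,0,0]]'>/dev/null;python3 q.py
```

```text
2.9 pos [568.1 231.7  29.6] F [ 0.14 -0.1  -6.16] Fty [-0.09  0.15  6.16] M tool [ 0.022 -0.148 -0.002] grip 58.7
3.15 pos [568.2 231.8  29.6] F [-1.07  0.25 -6.2 ] Fty [ 0.17 -1.09  6.2 ] M tool [ 0.042 -0.145 -0.017] grip 58.7
3.57 pos [568.4 231.9  33.8] F [ 0.7   1.15 -7.32] Fty [1.2  0.61 7.32] M tool [-0.001 -0.188 -0.012] grip 58.7
```

```bash
cat > tilt.py <<'E'
from h import *
# pitch of arm (deg, head up +) from both fixed cameras: blue and yellow blob centroids -> triangulate
def cent(n,save=None):
    im=r.read_camera(n); hs=cv2.cvtColor(im,cv2.COLOR_RGB2HSV);o={}
    if save:cv2.imwrite(save,im[:,:,::-1])
    for k,lo,hi in(('b',(108,130,40),(128,255,255)),('y',(25,150,70),(34,255,255))):
        _,_,st,c=cv2.connectedComponentsWithStats(cv2.inRange(hs,lo,hi));i=1+np.argmax(st[1:,4]);o[k]=c[i];o[k+'a']=st[i,4]
    return o
if __name__=='__main__':
    a=cent('top');b=cent('scene');P={}
    for k in'by':
        P[k]=least_squares(lambda p:np.concatenate([proj('top',[p])[0]-a[k],proj('scene',[p])[0]-b[k]]),[560,200,50]).x
    d=P['b']-P['y'];print(P['b'].round(1),P['y'].round(1),'len',np.linalg.norm(d).round(1),'tilt',np.degrees(np.arcsin(d[2]/np.linalg.norm(d))).round(2),a['ba'],a['ya'],b['ba'],b['ya'])
    s=r.sense();T=tool(s);print('tool z',T[2,3].round(1))
E
python3 tilt.py
```

```text
[569.2 356.5  20.9] [553.4  21.2  71.9] len 339.4 tilt -8.63 41 294 475 191
tool z 33.7
```

```bash
cat > tilt.py <<'E'
from h import *
import sys
# arm tilt (deg, head up +) and grip place from the scene camera and the held point
def cent(im):
    hs=cv2.cvtColor(im,cv2.COLOR_RGB2HSV);o=[]
    for lo,hi in(((108,130,40),(128,255,255)),((25,150,70),(34,255,255))):
        _,_,st,c=cv2.connectedComponentsWithStats(cv2.inRange(hs,lo,hi));o.append(c[1+np.argmax(st[1:,4])])
    return np.array(o)
def model(grip,yaw,tilt,g):
    A=R.from_euler('ZY',[yaw,-tilt]).as_matrix()
    return proj('scene',np.array([[180-g,0,-14],[-160-g,0,-14]])@A.T+grip)
B=cent(cv2.imread('pics/scene0.png')[:,:,::-1])-model(np.array([567.9,231.2,42]),1.5,0,50)
if __name__=='__main__':
    s=r.sense();T=tool(s);G=T[:3,3]-18.7*T[:3,2];yaw=np.arctan2(T[1,0],T[0,0])
    im=r.read_camera('scene');
    if len(sys.argv)>1:cv2.imwrite(sys.argv[1],im[:,:,::-1])
    c=cent(im)-B
    o=least_squares(lambda q:(model(G,yaw,q[0],q[1])-c).ravel(),[0,50])
    print('bias',B.round(1).tolist(),'tilt',np.degrees(o.x[0]).round(2),'grip x',o.x[1].round(1),'res',o.fun.round(1),'gripz',G[2].round(1))
E
python3 tilt.py
```

```text
bias [[3.4, -0.1], [0.4, -6.4]] tilt -3.9 grip x 52.6 res [ 0.4  0.3 -0.1  0.1] gripz 52.4
```

The tilt estimate of about -3.9° means the head is still on the bench. The balance point is nearer the head, so I set it down and shift the grip by +35 mm.

```bash
python3 -m creep '[[0,0,0,0.3,0,0,0],[0,0,0,0.6,0,0,0],[0,0,0,0.9,0,0,0],[40,0,0,0.9,0,0,0],[40,0,0,0.9,0,0,0]]' 60 >/dev/null; python3 -m creep '[[40,0,0,0,0,0,0],[40,1.8,0,0,0,0,0],[40,3.5,0,0,0,0,0],[0,3.5,0,0,0,0,0],[0,3.5,0,0,0,0,0]]'>/dev/null;  python3 -m creep '[[0,0,0,0,0,0,0],[0,0,0,0,0,0,0],[0,0,0,0,0,0,0],[0,0,0,-0.3,0,0,0],[0,0,0,-0.6,0,0,0]]';python3 q.py;  python3 -m creep '[[0,0,0,-0.3,0,0,0],[0,0,0,-0.6,0,0,0],[0,0,0,-0.6,0,0,0],[0,0,0,-0.6,0,0,0],[0,0,0,-0.6,0,0,0]]'>/dev/null;python3 q.py;python3 tilt.py
```

```text
time: 4.97
tool_pos: [570.1, 265.8, 30.3]
ee_rot: [0.732, 0.681, -0.001, -0.0]
wrist_force: [0.6, -0.2, -7.6]
width: 0.214
finger_force: 58.9
4.97 pos [570.1 265.8  30.3] F [ 0.64 -0.25 -7.55] Fty [-0.19  0.67  7.55] M tool [0.022 0.075 0.018] grip 58.9
5.38 pos [570.8 266.7  36.7] F [-0.03 -0.47 -7.86] Fty [-0.47 -0.    7.86] M tool [ 0.003  0.075 -0.006] grip 58.9
bias [[3.4, -0.1], [0.4, -6.4]] tilt 0.07 grip x 88.8 res [-1.5 -0.5  0.7 -0.2] gripz 55.4
```

It's level now, with a moment that puts the balance about 9 mm back from here (x≈76). One more shift.

```bash
python3 -m creep '[[0,0,0,0.4,0,0,0],[0,0,0,0.8,0,0,0],[0,0,0,1.15,0,0,0],[0,0,0,1.15,0,0,0],[40,0,0,1.15,0,0,0]]' 60 >/dev/null; python3 -m creep '[[40,0,0,0,0,0,0],[40,-0.5,0,0,0,0,0],[40,-0.9,0,0,0,0,0],[0,-0.9,0,0,0,0,0],[0,-0.9,0,0,0,0,0]]'>/dev/null;  python3 -m creep '[[0,0,0,0,0,0,0],[0,0,0,0,0,0,0],[0,0,0,0,0,0,0],[0,0,0,-0.3,0,0,0],[0,0,0,-0.6,0,0,0]]' >/dev/null;  python3 -m creep '[[0,0,0,-0.3,0,0,0],[0,0,0,-0.6,0,0,0],[0,0,0,-1,0,0,0],[0,0,0,-1,0,0,0],[0,0,0,-1,0,0,0]]'>/dev/null;python3 q.py;python3 tilt.py
```

```text
7.1 pos [570.4 257.9  41.5] F [ 0.32 -0.49 -8.09] Fty [-0.47  0.35  8.09] M tool [ 0.03  -0.05  -0.008] grip 59.1
bias [[3.4, -0.1], [0.4, -6.4]] tilt -0.26 grip x 79.9 res [-0.7 -0.3  0.3 -0.1] gripz 60.2
```

```bash
python3 -m creep '[[0,0,0,-1,0,0,0],[0,0,0,-2.5,0,0,0],[0,0,0,-4.5,0,0,0],[0,0,0,-6.5,0,0,0],[0,0,0,-8.5,0,0,0]]' >/dev/null;  python3 -m creep '[[0,0,0,-1,0,0,0],[0,0,0,-1.5,0,0,0],[0,0,0,-1.5,0,0,0],[0,0,0,-1.5,0,0,0],[0,0,0,-1.5,0,0,0]]'>/dev/null;python3 q.py;python3 tilt.py
python3 - <<'E'
from h import *
print('above',cpts(CR,[[73,0,120],[73,0,10]]))
E
```

```text
7.98 pos [569.6 257.6 140. ] F [ 0.09  0.11 -8.49] Fty [0.12 0.09 8.49] M tool [ 0.031 -0.018  0.025] grip 59.5
bias [[3.4, -0.1], [0.4, -6.4]] tilt -1.45 grip x 79.3 res [-1.3 -0.7  0.5 -0.2] gripz 158.7
above [[ 591.57604447 -226.15153206  289.82304845]
 [ 644.11955137 -242.40514343  194.56025404]]
```

```bash
python3 -m creep '[[0,0,0,-1.5,0,0,0],[0,0,0,-4,0,0,0],[0,0,0,-7,0,0,0],[0,0,0,-10,0,0,0],[0,0,0,-12,0,0,0]]' >/dev/null;  python3 -m creep '[[0,0,0,-1,0,0,0],[0,0,0,-1,0,0,0],[0,-1,0.1,-1,0,0,0.03],[0,-2.4,0.3,-1,0,0,0.08],[0,-4,0.5,-1,0,0,0.15]]'>/dev/null; python3 -m creep '[[0,-1.6,0.2,0,0,0,0.06],[0,-3.2,0.7,0,0,0,0.12],[0,-4.8,1.2,0,0,0,0.18],[0,-6.4,1.8,0,0,0,0.24],[0,-8,2.4,0,0,0,0.30]]'>/dev/null;python3 q.py; python3 tilt.py; python3 -c "
from h import *
rel([591.6,-226.2,271],-.3)"
```

```text
9.28 pos [577.1 132.8 268.8] F [-0.18  0.99 -8.  ] Fty [ 0.79 -0.63  8.  ] M tool [ 0.052 -0.005 -0.006] grip 59.6
bias [[3.4, -0.1], [0.4, -6.4]] tilt -2.23 grip x 79.7 res [-0.4  1.4  0.5  0.5] gripz 287.5
t 9.3333 rel [-29.99  19.28  -0.15] [1.000e-03 4.000e-03 1.338e+00] rows 10.7
```

```bash
python3 -m creep '[[0,-1.3,0.9,0,0,0,0.06],[0,-2.7,1.7,0,0,0,0.12],[0,-4,2.6,0,0,0,0.18],[0,-5.4,3.5,0,0,0,0.24],[0,-6.7,4.3,0,0,0,0.30]]' >/dev/null;  python3 -m creep '[[0,-1,1.2,0,0,0,0.06],[0,-2,2.4,0,0,0,0.12],[0,-3.1,3.7,0,0,0,0.18],[0,-4.1,4.9,0,0,0,0.24],[0,-5.2,6.1,0,0,0,0.3]]'>/dev/null; python3 -m creep '[[0,-0.6,1.5,0,0,0,0.06],[0,-1.2,3,0,0,0,0.12],[0,-1.9,4.4,0,0,0,0.18],[0,-2.5,5.9,0,0,0,0.24],[0,-3.1,7.4,0,0,0,0.30]]'>/dev/null; python3 -m creep '[[0,-0.2,1.6,0,0,0,0.06],[0,-0.4,3.2,0,0,0,0.12],[0,-0.5,4.8,0,0,0,0.18],[0,-0.6,6.2,0,0,0,0.24],[0,-0.8,7.2,0,0,0,0.29]]'>/dev/null;python3 q.py;  python3 -c "
from h import *
rel([591.6,-226.2,271],-.3)"; python3 tilt.py pics/s2.png
```

```text
11.0 pos [ 591.5 -179.2  268.8] F [-0.39 -0.03 -7.06] Fty [-0.36  0.09  7.06] M tool [ 0.003 -0.055 -0.032] grip 59.8
t 11.0 rel [ 0.7   4.65 -0.23] [-0.     0.003  0.154] rows 1.2
bias [[3.4, -0.1], [0.4, -6.4]] tilt -0.28 grip x 98.9 res [-0.5 -0.9  6.4 -2.7] gripz 287.5
```

Run:
```python
from h import *
A,t=crad(CR)
for h in(150,):
    g=cpts(CR,[[73,0,h]])[0];tcp=g-A[:,2]*18.7;print(g,tcp)
    rel([591,-195,320],-.3,0);rel([591,-195,320],-.3,np.pi/6);rel(tcp,-.3,np.pi/6)
```

```text
[ 577.24599713 -221.71872896  315.80381057] [ 586.17839331 -224.48184289  299.60913552]
t 11.05 rel [ 0.17  1.43 -5.13] [0.    0.003 0.15 ] rows 1.3
t 11.05 rel [ 0.17  1.43 -5.13] [-0.039  0.526  0.147] rows 4.4
t 11.05 rel [ 0.14  4.42 -3.09] [-0.039  0.526  0.147] rows 4.4
```

```bash
python3 -m creep '[[0,0,0.3,-1,0,0,0.03],[0,0,0.6,-2.2,0,0,0.06],[0,0.1,0.9,-3.4,0,0,0.1],[0,0.1,1.2,-4.6,0,0,0.13],[0,0.2,1.4,-5.1,0,0,0.15]]' >/dev/null;  python3 -m creep '[[0,0,0,0,0,0.03,0],[0,0,0,0,0,0.08,0],[0,0,0,0,0,0.14,0],[0,0,0,0,0,0.2,0],[0,0,0,0,0,0.26,0]]'>/dev/null; python3 -m creep '[[0,0,0,0,0,0.06,0],[0,0,0,0,0,0.12,0],[0,0,0,0,0,0.18,0],[0,0,0,0,0,0.23,0],[0,0,0,0,0,0.263,0]]'>/dev/null; python3 -m creep '[[0,0,0,0,0,0,0],[0,0,0,0,0,0,0]]'>/dev/null;python3 q.py;  python3 - <<'E'
from h import *
A,t=crad(CR);g=cpts(CR,[[73,0,150]])[0];rel(g-A[:,2]*18.7,-.3,np.pi/6)
a=r.read_camera('scene')[140:,:330,::-1];b=r.read_camera('top')[60:360,250:500,::-1]
a=cv2.resize(a,(471,400));b=cv2.resize(b,(333,400));cv2.imwrite('pics/s3.png',np.hstack([a,b])[:,:800])
E
```

```text
12.47 pos [ 591.3 -191.6  320.7] F [-1.14 -0.3  -7.28] Fty [-4.49  0.62  5.82] M tool [ 0.027 -1.007 -0.007] grip 59.7
t 12.4667 rel [-0.65  3.29  2.05] [-0.005  0.004  0.007] rows 0.9
```

View pics/s3.png

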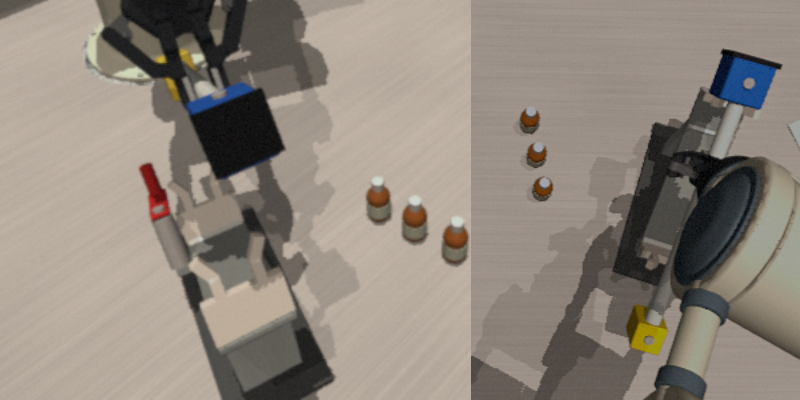

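The arm hangs pitched with the head uphill. In full top-view pixels the head dot is at (458.5,123) and the counterweight dot at (383,315). The bottles are untouched. I'll check the pitch and yaw from the dots.

Run:
```python
from h import *
s=r.sense();T=tool(s);G=T[:3,3]-18.7*T[:3,2];print(G, np.degrees(np.arcsin(T[2,0])),np.arctan2(T[1,0],T[0,0]))
obs=np.array([[458.5,123],[382.8,315]])
def m(q):
    A=R.from_euler('ZY',[q[0],-q[1]]).as_matrix();return proj('top',np.array([[180-q[2],0,14],[-160-q[2],0,14]])@A.T+G)
o=least_squares(lambda q:(m(q)-obs).ravel(),[-.3,.5,77]);print(o.x,np.degrees(o.x[1]),o.fun)
```

```text
[ 583.44374358 -189.35376578  337.84186364] 29.848918616890366 -0.2911657583110408
[-0.27656376  0.50487233 80.26991808] 28.927053768082985 [-0.30920355 -0.11348017 -0.1291866  -0.06170143]
```

```bash
python3 -m creep '[[0,-0.1,0.7,0.4,0,0,0],[0,-0.3,1.5,0.9,0,0,0.003],[0,-0.5,2.3,1.5,0,0,0.007],[0,-0.6,3,1.9,0,0,0.007],[0,-0.65,3.3,2.05,0,0,0.007]]' >/dev/null;  python3 -m creep '[[0,0,0,1.2,0,0,0],[0,0,0,3,0,0,0],[0,0,0,5,0,0,0],[0,0,0,7,0,0,0],[0,0,0,8.5,0,0,0]]'>/dev/null; python3 -m creep '[[0,0,0,0,0,0,0],[0,0,0,0,0,0,0],[0,0,0,0,0,0,0]]'>/dev/null;python3 q.py;  python3 - <<'E'
from h import *
s=r.sense();im=r.read_camera('wrist')[:,:,::-1].copy();T=wristT(s);A,t=crad(CR)
Tt=tool(s);g=Tt[:3,3]-18.7*Tt[:3,2];print('grip in cradle',((g-t)@A).round(1),'axes',(A.T@Tt[:3,:3]).round(3).tolist())
for p in proj('wrist',cpts(CR,[[135,-14,0],[135,14,0],[135,-28.6,41],[135,28.6,41],[147,14,0],[147,-14,0]]),T):cv2.circle(im,tuple(int(v) for v in p.round()),3,(0,255,0),1)
cv2.imwrite('pics/w2.png',cv2.resize(im[:300],None,fx=1.42,fy=1.42,interpolation=cv2.INTER_CUBIC))
E
```

```text
13.65 pos [ 628.1 -237.2  228. ] F [ 0.39  0.18 -7.32] Fty [-3.38 -0.26  6.5 ] M tool [ 0.082 -0.872  0.008] grip 59.5
grip in cradle [75.1  0.2 66.1] axes [[1.0, 0.001, -0.0], [0.001, -1.0, 0.004], [-0.0, -0.004, -1.0]]
```

View pics/w2.png

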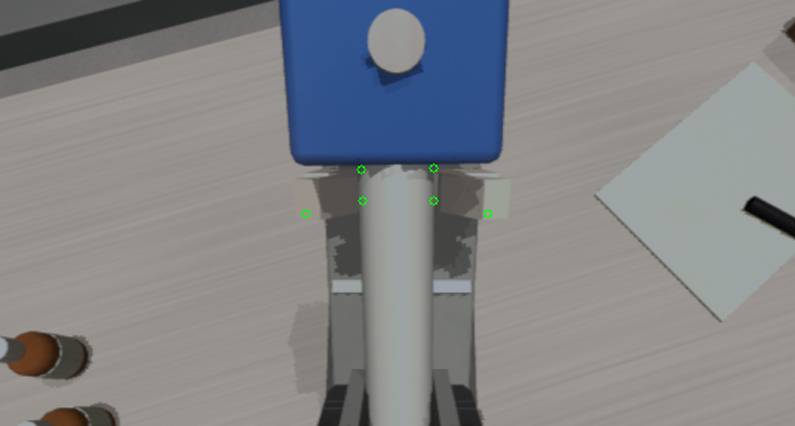

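The tube lies centred over the upper fork to within about 1 mm, with the fork about 1.2 mm towards tool +y. The shoulder edge is at crop (398,163) and the prong tips' near edge is at row 218. I'll check the shoulder-to-fork gap.

Run:
```python
from h import *
s=r.sense();T=wristT(s);A,t=crad(CR);c=CI['wrist'];f=K(c)
for (u,v),z in(((398,163),80),((303,218),41),((497,218),41),((296,200),41),((510,200),41)):
    d=A.T@T[:3,:3]@[(u/1.42-c['cx'])/f,(v/1.42-c['cy'])/f,1];o=(T[:3,3]-t)@A;print((o+d*(z-o[2])/d[2]).round(1))
```

```text
[151.4  -0.7  80. ]
[133.7  29.5  41. ]
[133.7 -31.7  41. ]
[139.3  31.3  41. ]
[139.3 -35.4  41. ]
```

```bash
python3 -m creep '[[0,0,0.1,0.8,0,0,0],[0,0,0.1,1.8,0,0,0],[0,0,0.1,2.8,0,0,0],[0,0,0.1,3.6,0,0,0],[0,0,0.1,4.2,0,0,0]]' >/dev/null; python3 q.py; python3 -m creep '[[0,0,0,0.2,0,0,0],[0,0,0,0.4,0,0,0],[0,0,0,0.6,0,0,0],[0,0,0,0.8,0,0,0],[0,0,0,0.8,0,0,0]]'>/dev/null; python3 q.py;python3 -m creep '[[0,0,0,0.1,0,0,0],[0,0,0,0.2,0,0,0],[0,0,0,0.3,0,0,0],[0,0,0,0.3,0,0,0]]'>/dev/null; python3 q.py; python3 -c "
from h import *
s=r.sense();A,t=crad(CR);T=tool(s);print(((T[:3,3]-18.7*T[:3,2]-t)@A).round(1))"
```

```text
14.12 pos [ 648.  -244.1  189.7] F [ 0.    0.17 -8.33] Fty [-4.2  -0.13  7.2 ] M tool [ 0.001 -0.927 -0.006] grip 59.9
14.53 pos [ 651.7 -245.3  184.2] F [-0.71  0.59 -7.25] Fty [-4.36 -0.33  5.86] M tool [-0.033 -0.91  -0.071] grip 59.8
14.87 pos [ 653.3 -245.8  182.7] F [-7.15  2.26  4.78] Fty [-4.1  -0.08 -7.89] M tool [ 0.208 -0.816 -0.19 ] grip 61.7
[75.5 -0.6 13.6]
```

```bash
python3 -m creep '[[0,0,0,-0.05,0,0,0],[0,0,0,-0.1,0,0,0],[0,0,0,-0.1,0,0,0]]'>/dev/null; python3 q.py
python3 - <<'E'
from h import *
a=r.read_camera('scene')[210:420,80:240,::-1];w=r.read_camera('wrist')[40:250,175:385,::-1];t=r.read_camera('top')[110:300,340:480,::-1]
z=lambda i,W:cv2.resize(i,(W,int(i.shape[0]*W/i.shape[1])),interpolation=cv2.INTER_CUBIC)[:520]
I=[z(a,390),z(w,400)];H=max(i.shape[0] for i in I)
cv2.imwrite('pics/p1.png',np.hstack([np.pad(i,((0,H-i.shape[0]),(0,0),(0,0))) for i in I]))
E
```

```text
15.12 pos [ 652.7 -245.6  182.8] F [-0.02 -0.26 -5.26] Fty [-2.58  0.27  4.58] M tool [ 0.043 -0.657 -0.002] grip 60.3
```

View pics/p1.png

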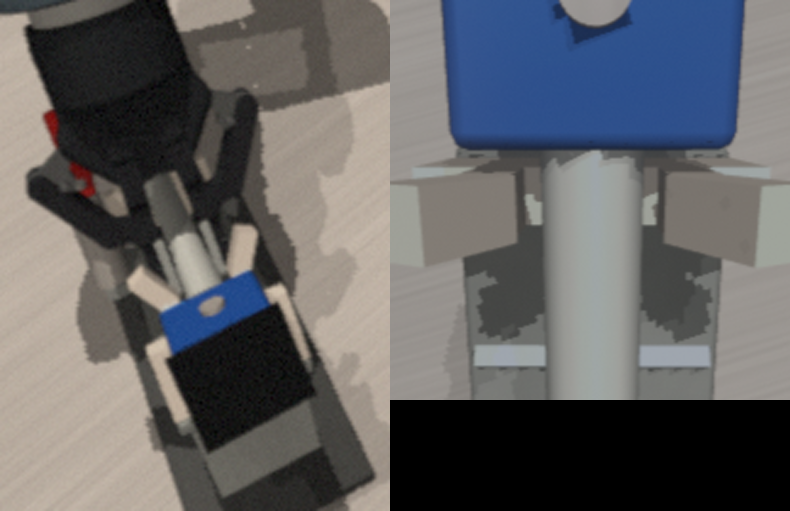

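The tube is seated in the upper fork slot and the light contact balances at both forks. Releasing.

```bash
python3 -m creep '[[0,0,0,0.05,0,0,0],[0,0,0,0.05,0,0,0],[30,0,0,0.05,0,0,0],[45,0,0,0.05,0,0,0],[45,0,0,0.05,0,0,0]]' 60; python3 -m creep '[[50,0,0,0,0,0,0],[50,0,0,0,0,0,0],[50,0,0,-1.5,0,0,0],[50,0,0,-4,0,0,0],[50,0,0,-8,0,0,0]]' >/dev/null; python3 q.py; python3 -m creep '[[50,0,0,-4,0,0,0],[50,0,0,-8,0,0,0],[50,0,0,-10,0,0,0],[50,0,0,-10,0,0,0]]' >/dev/null; python3 q.py
python3 - <<'E'
from h import *
s=r.sense();a=r.read_camera('scene')[210:420,80:240,::-1];w=r.read_camera('wrist')[:,:,::-1];cv2.imwrite('pics/w3full.png',w)
z=lambda i,W:cv2.resize(i,(W,int(i.shape[0]*W/i.shape[1])),interpolation=cv2.INTER_CUBIC)
I=[z(a,330),z(w,470)];H=max(i.shape[0] for i in I)
cv2.imwrite('pics/p2.png',np.hstack([np.pad(i,((0,H-i.shape[0]),(0,0),(0,0))) for i in I]))
A,t=crad(CR);T=tool(s);print(((T[:3,3]-t)@A).round(1), s['joint_pos'].round(2))
E
```

```text
time: 15.68
tool_pos: [653.3, -245.9, 182.6]
ee_rot: [0.955, -0.144, 0.257, 0.037]
wrist_force: [-0.5, 0.6, -0.4]
width: 0.448
finger_force: 0.0
16.1 pos [ 613.9 -233.8  249.3] F [-0.08 -0.02  0.46] Fty [ 0.16  0.04 -0.44] M tool [-0.034 -0.276 -0.009] grip 0.0
16.43 pos [ 566.5 -220.   343.3] F [ 1.33 -0.78  1.3 ] Fty [ 1.95  0.35 -0.37] M tool [ 0.01  -0.186  0.013] grip 0.0
[ 77.4  -1.6 179.2] [-0.54  0.16  1.67  0.17  0.8   1.25]
```

View pics/p2.png

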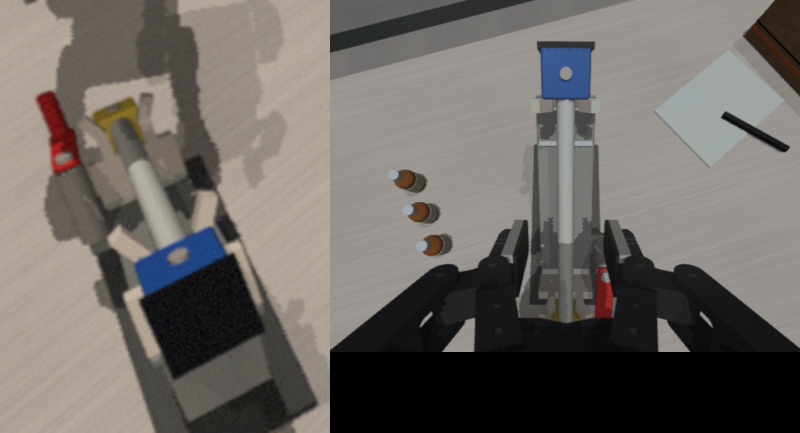

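The tube lies in both forks with the head's shoulder at the upper fork. Next I go to the keeper post with the fingers caging it, turned 45° about the tool z so one pad pushes through the whole arc.

```bash
python3 -m creep '[[70,-3,0.8,1,0,0,0.1],[70,-6,1.6,2,0,0,0.2],[70,-9,2.4,3,0,0,0.3],[70,-12,3.2,4,0,0,0.4],[70,-15,4,5,0,0,0.5]]' >/dev/null
python3 - <<'E'
from h import *
A,t=crad(CR);T=tool(r.sense());p=cpts(CR,[[-130,-50,110]])[0]
def relc(P,z):
    W=A@R.from_euler('z',z).as_matrix()@np.diag([1,-1,-1]);print((T[:3,:3].T@(cpts(CR,[P])[0]-T[:3,3])/10).round(2),R.from_matrix(T[:3,:3].T@W).as_rotvec().round(3))
print(((T[:3,3]-t)@A).round(1));relc([-130,-50,110],-np.pi/4)
E
```

```text
[-77.4 -41.4 123.4]
[-4.18  3.3   1.35] [-0.001  0.004  0.281]
```

```bash
python3 -m creep '[[70,-1.4,1.1,0.4,0,0,0.1],[70,-2.8,2.2,0.9,0,0,0.2],[70,-4.2,3.3,1.3,0,0,0.281],[70,-4.2,3.3,1.3,0,0,0.281],[70,-4.2,3.3,1.3,0,0,0.281]]' >/dev/null
python3 - <<'E'
from h import *
s=r.sense();A,t=crad(CR);T=tool(s)
im=r.read_camera('wrist')[:,:,::-1].copy();W=wristT(s)
print(((T[:3,3]-t)@A).round(1),(A.T@T[:3,:3]).round(2).tolist(),s['joint_pos'].round(2))
P=proj('wrist',cpts(CR,[[-130,-50,70],[-60,-50,30]]),W);print(P)
for p in P:cv2.circle(im,tuple(int(v) for v in p.round()),3,(0,255,0),1)
cv2.imwrite('pics/w4.png',im)
E
```

```text
[-129.   -50.   110.7] [[0.71, -0.7, -0.0], [-0.7, -0.71, 0.01], [-0.01, -0.0, -1.0]] [-0.8   0.23  2.18  0.77  0.36  1.18]
[[281.03946534 245.56014754]
 [207.20256451 152.81314105]]
```

View pics/w4.png

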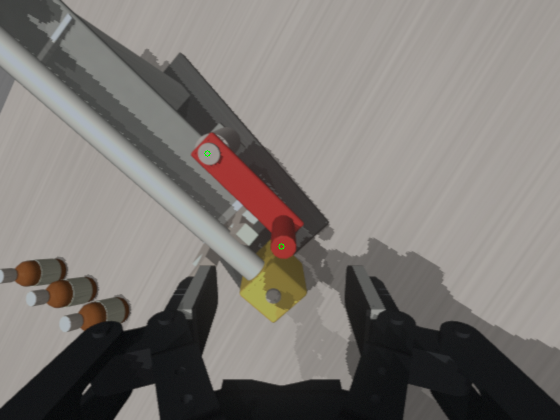

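The projected marks land right on the post tip (281,246) and the pivot (207,153), so the geometry is confirmed. Descend and cage the post.

```bash
python3 -m creep '[[70,0,0,2,0,0,0],[70,0,0,4,0,0,0],[70,0,0,6.2,0,0,0],[26,0,0,6.2,0,0,0],[26,0,0,6.2,0,0,0]]' 20 >/dev/null; python3 -m creep '[[26,0,0,0,0,0,0],[26,0,0,0,0,0,0],[26,0,0,0,0,0,0]]'; python3 -m creep '[[26,-0.64,-1.04,0,0,0,0],[26,-1.14,-1.8,0,0,0,0],[26,-1.53,-2.6,0,0,0,0],[26,-1.8,-3.42,0,0,0,0],[26,-1.98,-4.28,0,0,0,0]]';python3 -c "
from h import *
s=r.sense();A,t=crad(CR);T=tool(s);print(((T[:3,3]-t)@A).round(1),s['joint_pos'].round(2))"
```

```text
time: 18.08
tool_pos: [444.5, -232.7, 129.4]
ee_rot: [0.829, -0.496, 0.251, -0.063]
wrist_force: [0.5, 0.4, 0.8]
width: 0.255
finger_force: 0.0
time: 18.5
tool_pos: [470.4, -193.8, 137.1]
ee_rot: [0.829, -0.496, 0.251, -0.064]
wrist_force: [-2.3, 0.2, -2.0]
width: 0.262
finger_force: 0.8
[-111.9   -4.9   50.4] [-0.61  0.38  2.17  1.03  0.19  1.05]
```

```bash
python3 -m creep '[[26,-0.07,-0.87,0,0,0,0],[26,-0.02,-1.74,0,0,0,0],[26,0.12,-2.6,0,0,0,0]]';python3 -c "
from h import *
s=r.sense();A,t=crad(CR);T=tool(s);print(((T[:3,3]-t)@A).round(1),s['joint_pos'].round(2),(A.T@T[:3,:3]).round(2).tolist())"
```

```text
time: 18.75
tool_pos: [491.5, -182.0, 146.9]
ee_rot: [0.829, -0.496, 0.251, -0.063]
wrist_force: [-0.5, 0.7, -1.2]
width: 0.262
finger_force: 0.7
[-92.6  12.6  50.5] [-0.55  0.36  2.13  0.73  0.19  1.41] [[0.71, -0.7, -0.0], [-0.7, -0.71, 0.0], [-0.0, -0.0, -1.0]]
```

Passing well, and j5 is holding. Now the rest of the arc and onto the stop.

```bash
python3 -m creep '[[26,0.25,-0.83,0,0,0,0],[26,0.62,-1.64,0,0,0,0],[26,1.17,-2.52,0,0,0,0],[26,1.8,-3.2,0,0,0,0],[26,1.86,-3.4,0,0,0,0]]';python3 q.py; python3 -m creep '[[26,0,-0.1,0,0,0,0],[26,0,-0.2,0,0,0,0],[26,0,-0.2,0,0,0,0]]';python3 -c "
from h import *
s=r.sense();A,t=crad(CR);T=tool(s);print(((T[:3,3]-t)@A).round(1),s['joint_pos'].round(2),(T[:3,:3].T@s['wrist_force']).round(2))"
```

```text
time: 19.17
tool_pos: [522.9, -180.6, 163.8]
ee_rot: [0.829, -0.497, 0.248, -0.063]
wrist_force: [-33.0, -22.6, -11.3]
width: 0.264
finger_force: 20.6
19.17 pos [ 522.9 -180.6  163.8] F [-33.02 -22.62 -11.27] Fty [ 2.73 41.41 -2.64] M tool [-6.873  0.525 -0.078] grip 20.6
time: 19.42
tool_pos: [523.0, -180.5, 163.7]
ee_rot: [0.829, -0.497, 0.248, -0.062]
wrist_force: [-34.1, -28.3, -9.2]
width: 0.263
finger_force: 22.3
[-58.5  23.3  50.3] [-0.5   0.35  2.04  0.4   0.26  1.79] [ 7.95 44.35 -4.01]
```

At the stop. Back off, open and rise.

```bash
python3 -m creep '[[26,0,0.4,0,0,0,0],[35,0,0.7,0,0,0,0],[45,0,0.55,0,0,0,0],[45,0,0.55,0,0,0,0]]' ; python3 -m creep '[[45,0,0,-1.5,0,0,0],[45,0,0,-4,0,0,0],[45,0,0,-7.5,0,0,0],[45,0,0,-11,0,0,0],[45,0,0,-14,0,0,0]]'; python3 -m creep '[[45,-3,0,-3,0,0,0],[45,-6,0,-6,0,0,0],[45,-6,0,-6,0,0,0]]';python3 - <<'E'
from h import *
s=r.sense();W=wristT(s)
im=r.read_camera('wrist')[:,:,::-1].copy();sc=r.read_camera('scene')[210:420,80:240,::-1]
P=proj('wrist',cpts(CR,[[-60,20,70],[-60,-50,30]]),W)
for p in P:cv2.circle(im,tuple(int(v) for v in p.round()),3,(0,255,0),1)
I=cv2.resize(im,(480,360));S=cv2.resize(sc,(274,360));cv2.imwrite('pics/w5.png',np.hstack([I,S]));print(P/560*480)
E
```

```text
time: 19.75
tool_pos: [523.2, -183.4, 164.2]
ee_rot: [0.829, -0.496, 0.251, -0.063]
wrist_force: [-0.1, -0.2, -0.5]
width: 0.451
finger_force: 0.0
time: 20.17
tool_pos: [455.0, -162.8, 286.8]
ee_rot: [0.829, -0.496, 0.251, -0.063]
wrist_force: [0.3, -0.2, 0.2]
width: 0.454
finger_force: 0.0
time: 20.42
tool_pos: [400.9, -100.3, 318.0]
ee_rot: [0.828, -0.496, 0.252, -0.063]
wrist_force: [1.2, -0.1, -1.5]
width: 0.449
finger_force: 0.0
[[241.62942803 107.27554613]
 [283.37288045  62.64011488]]
```

View pics/w5.png

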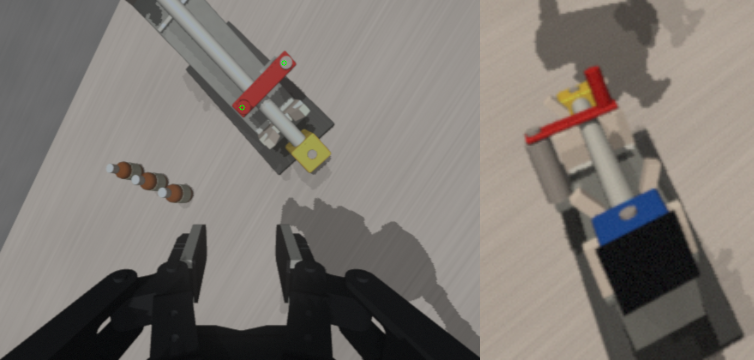

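Keeper is across on its stop, with its tip on the predicted mark at (242,107). The bottles stand untouched. One last numeric check that the shoulder reached the fork, using the earlier picture.

Run:
```python
from h import *
c=CI['wrist'];f=K(c)
im=cv2.imread('pics/w3full.png');hs=cv2.cvtColor(im,cv2.COLOR_BGR2HSV);m=cv2.inRange(hs,(108,130,40),(128,255,255));ys=[np.where(m[:,u])[0].max() for u in range(262,305,6)];v=np.median(ys)
Tt=np.eye(4);Tt[:3,:3]=np.diag([1,-1,-1]);Tt[:3,3]=[77.4,-1.6,179.2];T=Tt@c['hand_eye']
for z in(24,26,-20):
    d=T[:3,:3]@[(281-c['cx'])/f,(v-c['cy'])/f,1];o=T[:3,3];print(v,(o+d*(z-o[2])/d[2]).round(1))
s=r.sense();W=wristT(s);im=r.read_camera('wrist')
```

```text
117.0 [147.4  -2.5  24. ]
117.0 [147.4  -2.5  26. ]
117.0 [145.9  -2.6 -20. ]
```

The shoulder is at x≈147, which is on the upper fork's face. Handing in.

```bash
python3 -c "
from rig import r
print(r.close_job())"
```

```text
the job is handed in; nothing more can be done
None
```

The arm was lifted level at 60 N and laid in both forks, blue head uppermost against the upper fork; the red keeper is fully across, the bottles were left alone, and I handed in at about 20 s (no verdict returned; the wrist read about 44 N as the fingers pressed the keeper post to its stop).

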